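# Set the plate-warming lamp one hole higher

### The arm

A 6-joint arm with a two-finger parallel gripper is mounted at the origin on the work surface. World frame = base frame: x ahead of the robot, y to its left, z up, the work surface at z = 0. Lengths are in m, angles in rad, forces in N, time in s.
With the tool pointing down it reaches from about 0.25 to 0.775 m from the base axis. Payload 4 kg.
Tool frame: the origin (TCP) lies midway between the tips of the shut fingers; the grasp point (between the pads) lies 19 mm behind it; z points along the fingers, y is the line along which they close (so a half turn about z gives the same grasp; the last joint's range is limited). The gripper opens to 94 mm and grips with 3 to 60 N. Pads are 16 mm wide; open, the fingers measure 119 mm over their backs; the gripper's body (75 mm by 177 mm) begins 78 mm behind the grasp point.
Start: joints at [1.148, 0.087, 1.371, -0, 1.684, -0.103], TCP at [0.173, 0.522, 0.206] pointing down, gripper open.
Joint ranges: [-3.1, 3.1], [-0.76, 2.03], [0.27, 2.55], [-1.08, 4.22], [0.17, 2.65], [-2.57, 2.57]. Speed limits (rad/s): [2.79, 2.79, 3.14, 3.14, 3.14, 3.14].

### API

Orientations are given as [roll, pitch, yaw] about the fixed x, y, z axes, in that order (R = Rz(yaw) Ry(pitch) Rx(roll)).
In Python, from bench import sensors, eyes, job gives the robot as it stands.
- The arm moves only by the tool arm_command, never from a script. Its argument "series" is a list of rows, each a list of 7 numbers: the opening, from 0 (shut) to 1 (fully open), then the shift along the tool's x, y, z in cm, then the turn, a rotation vector about the tool's x, y, z in rad. In form: [[fingers, dx, dy, dz, wx, wy, wz], ...]. A call has 1 to 20 rows; each row shifts and turns the commanded pose from where the row before left it, along the tool's axes as they then stand; what a row does not reach is not made up. A row lasts 1/10 s, in which the tool goes at most 50 mm and 8.59 degrees, less where a joint would pass 70% of its speed; a pose out of reach is approached as far as the arm can. A call with a gripper value outside its range is refused whole. The fingers move at their own pace and stop on an object; the grip force is fixed at half the most. Time passes only in rows, so rows that do not move let the fingers close. It gives the time, the measured TCP pose, the force and the opening at its end, in the units of the state.
- sensors.get_obs(): the state, without advancing time (a new reading comes with each control period).
- eyes.snapshot(name): name is "scene" or "top"; returns the picture (480x640x3 uint8, blue, green, red); there is no depth.
- eyes.get_calibration(name): a dict with "mtx" (3x3 intrinsics, pixels), "R" (3x3) and "t" (3): a world point X has camera coordinates R X + t. Camera axes: x right, y down, z forward; pixel columns grow to the right and rows downward; lengths in m; the calibration is good to about 2 mm. A picture is of the moment at which its call begins. get_calibration takes no time and is no camera call.
- job.close_job(): hands the job in, once; it reports no verdict.
The state is a dict: "time": time; "joint_positions": joint angles; "qvel": joint speeds; "joint_torque": joint torques, N m; "tool_pos": TCP position; "ee_rot": TCP orientation; "wrist_force": force on the tool from outside, world axes, zero at the start; "wrist_torque": the same for the moment, N m; "width": finger opening in m.
Only numpy, scipy, OpenCV 4.12 (cv2) and the standard library are available. Lean on these libraries where they do the work, as an engineer would, in place of code of your own. Each camera call takes 0.05 s, during which the arm holds its last target. There are 200 camera calls.

### The job

Take the heat lamp by the black bar on top of its post, swing it over the plate until it comes against its stop, and then raise it until the red sprung button pops out through the next hole up in the tube (the lower of the two holes, not the upper one). Ease its weight down on the button and let go, without hauling hard on the popped button, without letting the lamp drop, and without knocking over or shifting the things around it.

Things in the scene. Friction and masses are not known exactly. Their poses are not given: they have to be found in the camera images.
- stand: Fixed lamp stand, bolted down: round dark base plate, 140 mm across, 16 mm thick, carrying an upright ten-sided tube (inner radius 19 mm, wall 3 mm). Origin: centre of the base's underside, on the post's axis. z up; x axis: the side of the tube that has the two holes; -y axis: towards the plate.
- tube_top (a point): Top centre of the black collar that ends the tube, 205 mm up, fixed. Below it two holes, 12.4 mm high and wide, one 36 mm above the other. Their height differs between stands and is not measured: with the lamp at its turning stop, the button meets the lower hole after the lamp is raised by 31 to 59 mm, the upper hole 36 mm later.
- lamp_grip (a point): Centre of the black grip bar on top of the lamp's stem, on the post's axis: 16 mm thick, 70 mm long (along this point's y axis), 24 mm high, 20 mm of free space under it down to the hub (48 mm across). z up. It turns and rises with the lamp; 257 mm above the counter when the lamp is fully down.
- shade (a point): Centre of the lower rim of the copper shade, 124 mm across, 73 mm high; 165 mm from the post's axis, 125 mm above the counter when the lamp is down. Hangs on a steel arm 12 mm thick that leaves the hub along lamp_grip's -y axis, 42 mm below the bar's centre.
- lamp_lift (a joint): Height of the lamp above its lowest position, m: 0 fully down, at most 0.105. Lamp and stem weigh 0.4 to 0.75 kg and slide with about 1.5 N of friction plus the button's rubbing; let go before it is latched, the lamp sinks to the bottom.
- lamp_turn (a joint): Swing of the lamp about the post, rad, counter-clockwise seen from above positive: 0 at the firm stop, arm over the plate and button in line with the holes (it can pop through within 0.08 rad); negative when swung away. Turns with about 0.1 N m of friction. Once popped, the button keeps the lamp from turning, and from moving up or down by more than about 3.5 mm.
- button (a joint): How far the red sprung button stands out, m: 0 to 0.002 while the tube's wall holds it in, 0.009 when popped through a hole (6 mm proud of the tube). Round-ended pin, 9 mm thick, on the stem, spring force 2 to 3.3 N, 75 mm above the counter when the lamp is down. Pulled against the hole's edge it bears up to 20 N; more damages it.
- plate: White plate, 170 mm across, 18 mm high, loose, next to the stand where the lamp belongs. Origin: centre of its underside. Stays where it is.
- ramekin: Small terracotta bowl, 64 mm across, 36 mm high, loose on the plate. Origin: centre of its underside. Stays where it is.
- sauce_red: Red squeeze bottle, 56 mm across, 185 mm high, loose bystander. Origin: centre of its underside.
- sauce_yellow: Yellow squeeze bottle, 56 mm across, 185 mm high, loose bystander. Origin: centre of its underside.
- pepper_mill: Wooden pepper mill, 56 mm across, 165 mm high, loose bystander. Origin: centre of its underside.
- mug: Blue mug, 80 mm across, 90 mm high, loose bystander. Origin: centre of its underside.
- turner: Kitchen turner lying on the counter, loose bystander, along its x axis.

How it is judged:
By the outcome, as a careful person would: the job done as asked, in the order asked, and still so for the second after the job is handed in, with the robot touching nothing.
It also fails if it takes over 51 s, if anything falls off the work surface, if the arm or the gripper's body presses on something with over 40 N, if the wrist force passes 120 N, or if a joint passes its speed limit or range.

## Working session

There is one attempt and no reset: what is moved stays moved. The work goes in short steps, Python scripts to look and compute and a tool call to move; the robot and the scene stay as the last step left them, time stands still between calls to the robot, and variables do not carry over. Pictures are saved under pics/ and viewed, on a budget of 10 in all, crops included, one or two more only if the job needs it, and the job is handed in when it is done.

Besides the shell and the picture viewer there is one more tool, called after "Emit:" as name(argument=value, ...) on one line, values as JSON. arm_command: Moves the arm, as the interface text tells. Its arguments: {"type":"object","properties":{"series":{"type":"array","items":{"type":"array","items":{"type":"number"}}}},"required":["series"]}

```bash
mkdir -p pics
python3 - <<'E'
from bench import sensors, eyes
import cv2,numpy as np
for n in("scene","top"):
    cv2.imwrite(f"pics/{n}0.png",eyes.snapshot(n)); c=eyes.get_calibration(n)
    print(n,np.round(c["mtx"],1).tolist(),"cam",np.round(-np.array(c["R"]).T@np.array(c["t"]),3),np.round(c["R"],3).tolist())
print(sensors.get_obs())
E
```

```text
scene [[612.0, 0.0, 312.3], [0.0, 612.0, 234.3], [0.0, 0.0, 1.0]] cam [1.177 0.224 1.093] [[-0.326, 0.945, 0.006], [0.765, 0.267, -0.586], [-0.556, -0.186, -0.81]]
top [[490.7, 0.0, 314.9], [0.0, 490.7, 240.2], [0.0, 0.0, 1.0]] cam [ 0.355 -0.011  1.192] [[0.002, -1.0, 0.015], [-0.987, -0.005, -0.161], [0.161, -0.014, -0.987]]
{'time': 0.1, 'joint_positions': array([ 1.14789932e+00,  8.78404634e-02,  1.37210054e+00, -3.62100235e-05,
        1.68363749e+00, -1.03139605e-01]), 'qvel': array([-3.59765835e-04, -3.10691735e-04, -2.44642203e-03,  8.82938715e-05,
       -1.16361068e-04, -1.86998819e-03]), 'joint_torque': array([ 1.89461811e-03, -3.41253161e+01, -3.03301477e+01,  7.19177839e-02,
        3.04579781e-02, -7.97227176e-05]), 'tool_pos': array([0.17271051, 0.52163913, 0.20444477]), 'ee_rot': array([-3.13961367e+00, -1.68658542e-04,  2.82183105e+00]), 'wrist_force': array([0.02713698, 0.32727674, 0.00852409]), 'wrist_torque': array([-0.01711612,  0.02491915, -0.03220707]), 'width': 0.09401646211497094}
```

View pics/scene0.png

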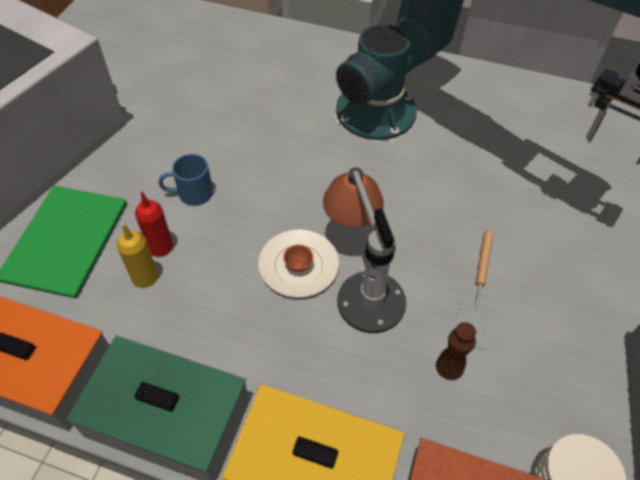

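View pics/top0.png

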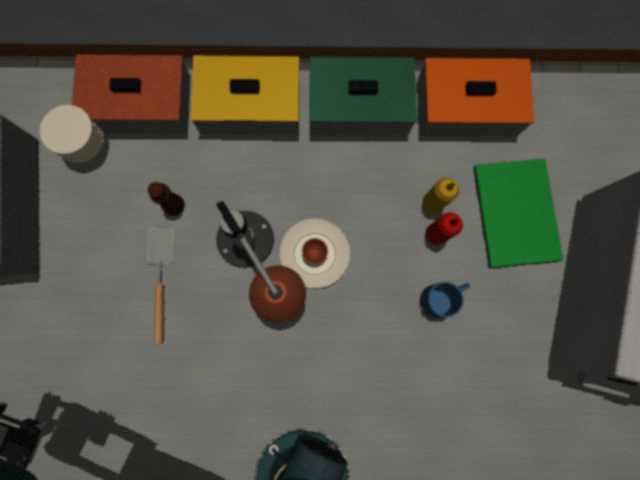

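The arm points toward the robot and right (bar at top-view pixel ~(230,218), shade ~(278,295)). The plate is at (315,252), so a swing of about +45° is needed. Next I measure the positions.

```bash
cat > h.py <<'E'
import cv2,numpy as np
from bench import eyes
def ray(n,px):
    c=eyes.get_calibration(n);R=np.array(c["R"]);o=-R.T@np.array(c["t"])
    d=R.T@np.linalg.inv(c["mtx"])@np.array([px[0],px[1],1.]);return o,d
def onz(n,px,z):
    o,d=ray(n,px);return o+d*(z-o[2])/d[2]
def two(p,q):
    (a,d),(b,e)=ray("scene",p),ray("top",q)
    s=np.linalg.lstsq(np.c_[d,-e],b-a,rcond=None)[0]
    P,Q=a+d*s[0],b+e*s[1];return (P+Q)/2,np.linalg.norm(P-Q)
def blobs(m,box,amin=30):
    x0,y0,x1,y1=box;k=np.zeros(m.shape,np.uint8);k[y0:y1,x0:x1]=m[y0:y1,x0:x1].astype(np.uint8)*255
    return sorted([c for c in cv2.findContours(k,0,1)[0] if cv2.contourArea(c)>amin],key=cv2.contourArea)[::-1]
E
python3 - <<'E'
from h import *
T=cv2.imread("pics/top0.png");S=cv2.imread("pics/scene0.png")
for n,I,bp,bb,bs in(("top",T,(270,205,360,300),(205,190,250,245),(235,250,320,335)),("scene",S,(245,215,345,310),(355,200,410,270),(310,165,395,235))):
    g=I.max(2).astype(int); hsv=cv2.cvtColor(I,cv2.COLOR_BGR2HSV)
    c=blobs((I.min(2)>(140 if n=="top" else 165)),bp)[0]; e=cv2.fitEllipse(cv2.convexHull(c)); print(n,"plate",e,onz(n,e[0],.016))
    for th in (25,35):
        for c in blobs(g<th,bb,20)[:2]:
            r=cv2.minAreaRect(c);p=cv2.boxPoints(r);print(n,"bar",th,r, onz(n,r[0],.262),np.round([onz(n,q,.262)[:2] for q in p],3).tolist())
    c=blobs((hsv[...,1]>100)&((hsv[...,0]<15)|(hsv[...,0]>170)),bs)[0];e=cv2.minEnclosingCircle(c);print(n,"shade",e,onz(n,e[0],.14))
a=cv2.resize(T[180:340,190:360],None,fx=3.5,fy=3.5);b=cv2.resize(S[160:340,320:420],None,fx=3.11,fy=3.11)
cv2.imwrite("pics/c1.png",np.hstack([cv2.resize(a,(480,450)),cv2.resize(b,(310,450))]))
E
```

```text
top plate ((314.4759826660156, 253.72091674804688), (63.70641326904297, 65.08932495117188), 118.30372619628906) [ 0.51349785 -0.02708555  0.016     ]
top bar 25 ((228.5310516357422, 221.84219360351562), (37.262325286865234, 21.47259521484375), 37.69424057006836) [0.5415864  0.14197061 0.262     ] [[0.547, 0.183], [0.581, 0.159], [0.536, 0.101], [0.503, 0.125]]
top bar 35 ((228.68841552734375, 222.1751251220703), (38.45514678955078, 24.03871726989746), 35.31121063232422) [0.54093458 0.14164832 0.262     ] [[0.543, 0.185], [0.582, 0.16], [0.539, 0.098], [0.5, 0.124]]
top shade ((277.1625671386719, 294.061279296875), 28.481426239013672) [0.40976225 0.05389435 0.14      ]
scene plate ((298.1417236328125, 262.0858459472656), (66.07772827148438, 79.476318359375), 88.92436981201172) [ 0.5156942  -0.02889036  0.016     ]
scene bar 25 ((377.5473937988281, 257.5723876953125), (25.6982364654541, 12.482000350952148), 11.768289566040039) [0.61578048 0.14819772 0.262     ] [[0.63, 0.129], [0.605, 0.126], [0.602, 0.168], [0.626, 0.17]]
scene bar 25 ((383.44525146484375, 229.47445678710938), (35.37040710449219, 8.37270450592041), 70.01689147949219) [0.55744978 0.14240795 0.262     ] [[0.532, 0.118], [0.521, 0.129], [0.582, 0.166], [0.592, 0.155]]
scene bar 35 ((382.9405822753906, 228.59405517578125), (38.269500732421875, 9.789871215820312), 69.14553833007812) [0.55594354 0.1411197  0.262     ] [[0.529, 0.114], [0.516, 0.126], [0.582, 0.168], [0.594, 0.155]]
scene bar 35 ((377.9999694824219, 258.0), (26.63263702392578, 14.138313293457031), 9.462322235107422) [0.61634699 0.14911929 0.262     ] [[0.633, 0.13], [0.605, 0.126], [0.599, 0.169], [0.627, 0.172]]
scene shade ((351.68182373046875, 200.7941131591797), 28.36902618408203) [0.41842122 0.05173176 0.14      ]
```

View pics/c1.png

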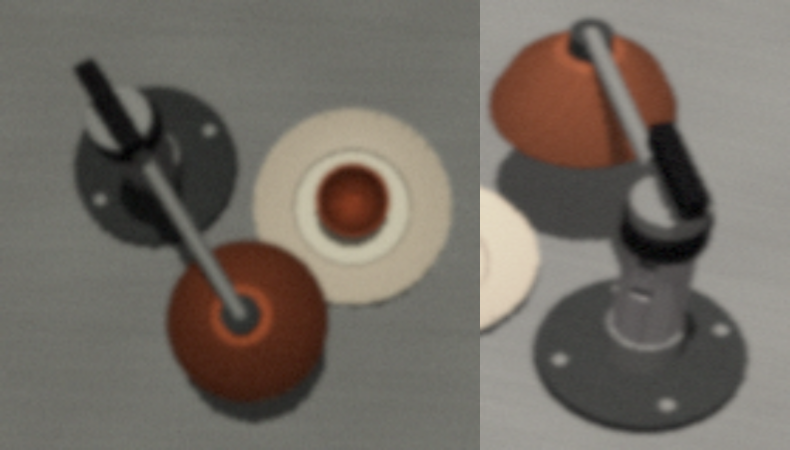

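The crop shows the bar from (85,65) to (133,150) in the top half, merging with the collar ring. In the scene half it runs from (663,130) to (693,210), with the base ring centred near (640,353). I'll triangulate the bar and check it against the base.

Run:
```python
from h import *
t=lambda x,y:(190+x/2.824,180+y/2.812); s=lambda x,y:(320+(x-480)/3.1,160+y/2.5)
print("bar",two(s(679,168),t(109,106)))
print("base",onz("top",t(157,166),.016),onz("scene",s(640,353),.016))
print("shadecap",two(s(590,38),t(240,314)))
print("bar ends",two(s(664,130),t(131,145)),two(s(694,208),t(86,66)))
print("onz top bar .269",onz("top",t(109,106),.269),onz("scene",s(679,168),.262))
# bolts on base (z .016)
T=cv2.imread("pics/top0.png")
m=(T.max(2)<75);c=blobs(m,(212,205,280,275))[0]
h=cv2.convexHull(c);print(cv2.boundingRect(h))
```

```text
bar (array([0.55034385, 0.14230906, 0.2593595 ]), np.float64(0.00044619711401201284))
base [0.54865569 0.1399259  0.016     ] [0.55556618 0.14274973 0.016     ]
shadecap (array([0.41102899, 0.0534413 , 0.20984573]), np.float64(0.001114508076066521))
bar ends (array([0.52285589, 0.12616466, 0.26121046]), np.float64(0.0005974801334599529)) (array([0.57883207, 0.15882283, 0.25815936]), np.float64(0.0011632556236703979))
onz top bar .269 [0.54827367 0.14093862 0.269     ] [0.55240498 0.14235536 0.262     ]
(216, 205, 58, 70)
```

Emit:
arm_command(series=[[1, 0, 0, -3.8, 0, 0, 0], [1, 0, 0, -3.8, 0, 0, 0], [1, 0, 0, -3.8, 0, 0, 0], [1, -2, -1, 0, 0, 0, 0], [1, -4, -2, 0, 0, 0, 0], [1, -4, -2, 0, 0, 0, 0], [1, -4, -2, 0, 0, 0, 0], [1, -4, -2, 0, 0, 0, 0], [1, -4, -2, 0, 0, 0, 0], [1, -4, -2, 0, 0, 0, 0], [1, -4, -2, 0, 0, 0, 0], [1, -4, -2, 0, 0, 0, 0], [1, -4, -2, 0, 0, 0, 0], [1, -4, -2.2, 0, 0, 0, 0], [1, -4, -2, 0, 0, 0, 0], [1, -1.8, -1, 0, 0, 0, 0], [1, 0, 0, 0, 0, 0, 0.149], [1, 0, 0, 0, 0, 0, 0.149]])

```text
time: 1.9
tool_pos: [0.5511, 0.141, 0.3182]
ee_rot: [-3.14, -0.002, 2.516]
wrist_force: [-0.2, 0.3, -0.6]
width: 0.094
```

Emit:
arm_command(series=[[1, 0, 0, 0, 0, 0, 0.149], [1, 0, 0, 0, 0, 0, 0.149], [1, 0, 0, 0, 0, 0, 0.149], [1, 0, 0, 0, 0, 0, 0.149], [1, 0, 0, 0, 0, 0, 0.149], [1, 0, 0, 0, 0, 0, 0.149], [1, 0, 0, 0, 0, 0, 0.149], [1, 0, 0, 0, 0, 0, 0.149], [1, 0, 0, 0, 0, 0, 0.149], [1, 0, 0, 0, 0, 0, 0.149], [1, 0, 0, 0, 0, 0, 0.149], [1, 0, 0, 0, 0, 0, 0.149], [1, 0, 0, 0, 0, 0, 0.149], [1, 0, 0, 0, 0, 0, 0], [1, 0, 0, 0, 0, 0, 0]])

```text
time: 3.4
tool_pos: [0.5505, 0.1421, 0.319]
ee_rot: [-3.141, 0.001, 0.59]
wrist_force: [0.3, -0.1, -0.5]
width: 0.0935
```

```bash
cat > st.py <<'E'
from bench import sensors,eyes
import numpy as np
from scipy.spatial.transform import Rotation as Ro
np.set_printoptions(precision=4,suppress=True)
o=sensors.get_obs();R=Ro.from_euler("xyz",o["ee_rot"])
def st():
    for k in("time","joint_positions","tool_pos","ee_rot","wrist_force","wrist_torque","width"):print(k,o[k])
def to(p,yaw):
    print("d tool cm",R.inv().apply(np.array(p)-o["tool_pos"])*100,"rotvec",(R.inv()*Ro.from_euler("xyz",[np.pi,0,yaw])).as_rotvec())
E
python3 - <<'E'
from st import *;import cv2
st();to([.551,.142,.2395],.564)
I=eyes.snapshot("scene");cv2.imwrite("pics/s1.png",cv2.resize(I[130:330,280:480],(600,600)))
E
```

```text
time 3.4
joint_positions [0.1529 0.137  1.0928 0.0001 1.9127 1.1338]
tool_pos [0.5505 0.1421 0.319 ]
ee_rot [-3.1411  0.0008  0.5899]
wrist_force [ 0.2852 -0.0579 -0.5231]
wrist_torque [-0.0411  0.1326 -0.0138]
width 0.09354667232742019
d tool cm [0.0436 0.0439 7.9501] rotvec [-0.0005  0.0008  0.0259]
```

View pics/s1.png

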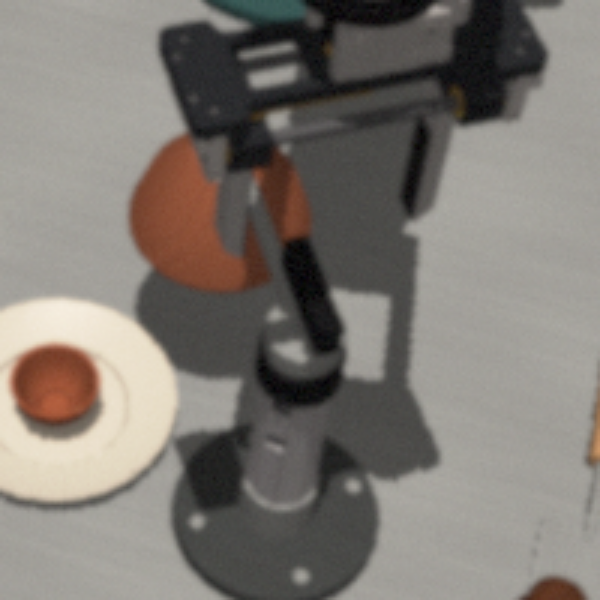

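The fingers straddle the bar: tips at crop ~(235,250) and (415,215), bar centred at ~(313,290). I'll descend and close.

Emit:
arm_command(series=[[1, 0.05, 0.05, 2, 0, 0, 0.026], [1, 0, 0, 2, 0, 0, 0], [1, 0, 0, 2, 0, 0, 0], [1, 0, 0, 1.5, 0, 0, 0], [1, 0, 0, 0.4, 0, 0, 0], [1, 0, 0, 0, 0, 0, 0], [0.35, 0, 0, 0, 0, 0, 0], [0.35, 0, 0, 0, 0, 0, 0], [0.35, 0, 0, 0, 0, 0, 0], [0.35, 0, 0, 0, 0, 0, 0], [0.35, 0, 0, 0, 0, 0, 0]])

```text
time: 4.55
tool_pos: [0.5514, 0.142, 0.2408]
ee_rot: [3.141, -0.001, 0.561]
wrist_force: [-0.1, 0.3, -0.9]
width: 0.0572
```

Run:
```python
from st import *;import cv2
st();to([.551,.142,.2395],.564)
I=eyes.snapshot("scene");J=eyes.snapshot("top");cv2.imwrite("pics/s2.png",np.hstack([cv2.resize(I[150:310,310:450],(385,440)),cv2.resize(J[170:330,180:320],(385,440))]))
```

```text
time 4.55
joint_positions [0.1524 0.1263 1.2586 0.0001 1.7561 1.1624]
tool_pos [0.5514 0.142  0.2408]
ee_rot [ 3.1415 -0.0006  0.5609]
wrist_force [-0.1453  0.3125 -0.8929]
wrist_torque [-0.0048  0.0856  0.0222]
width 0.05720651810927421
d tool cm [-0.0347 -0.0202  0.1293] rotvec [ 0.0001 -0.0006 -0.0031]
```

View pics/s2.png

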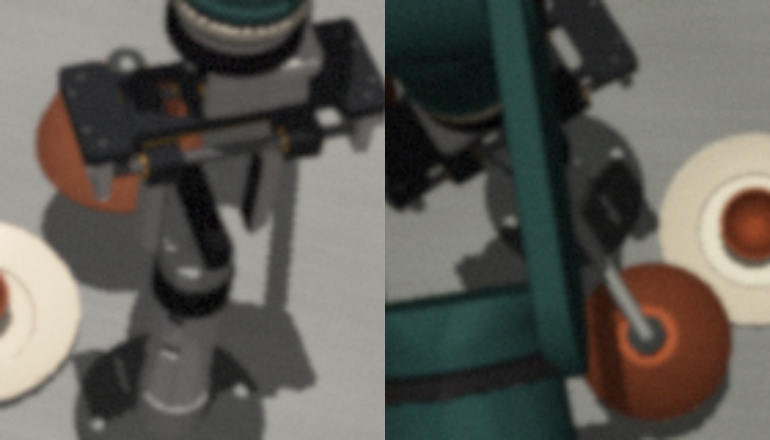

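The bar lies between the pads, roughly centred. I'll close now, watching the force.

Emit:
arm_command(series=[[0.22, 0, 0, 0.1, 0, 0, 0], [0.22, 0, 0, 0, 0, 0, 0], [0.22, 0, 0, 0, 0, 0, 0], [0.0, 0, 0, 0, 0, 0, 0], [0.0, 0, 0, 0, 0, 0, 0], [0, 0, 0, 0, 0, 0, 0], [0, 0, 0, 0, 0, 0, 0]])

```text
time: 5.35
tool_pos: [0.5509, 0.1427, 0.2394]
ee_rot: [-3.14, 0.0, 0.562]
wrist_force: [-1.4, 3.3, -0.7]
width: 0.0155
```

```bash
python3 -c "
from st import *;st()"
```

```text
time 5.35
joint_positions [0.153  0.1265 1.2612 0.0013 1.7547 1.1624]
tool_pos [0.5509 0.1427 0.2394]
ee_rot [-3.1401  0.0002  0.5616]
wrist_force [-1.4165  3.328  -0.6768]
wrist_torque [0.4729 0.4689 0.1146]
width 0.01551542249022442
```

Gripped, with the bar off by about 0.8 mm along −y tool. I'll shift to relieve that and start the swing (world CCW = −wz).

Emit:
arm_command(series=[[0, 0, -0.08, 0, 0, 0, 0], [0, 0, 0, 0, 0, 0, -0.05], [0, 0, 0, 0, 0, 0, -0.08], [0, 0, 0, 0, 0, 0, -0.08], [0, 0, 0, 0, 0, 0, -0.08], [0, 0, 0, 0, 0, 0, -0.08]])

```text
time: 5.95
tool_pos: [0.5507, 0.1428, 0.2394]
ee_rot: [-3.141, -0.0, 0.934]
wrist_force: [-2.3, 2.0, 0.9]
width: 0.016
```

```bash
python3 -c "
from st import *;st()"
```

```text
time 5.95
joint_positions [0.1538 0.126  1.2616 0.0004 1.7542 0.791 ]
tool_pos [0.5507 0.1428 0.2394]
ee_rot [-3.1411 -0.0001  0.9337]
wrist_force [-2.2873  2.0164  0.8812]
wrist_torque [ 0.3442  0.4051 -0.0654]
width 0.016036106709568745
```

Emit:
arm_command(series=[[0, 0, 0, 0, 0, 0, -0.08], [0, 0, 0, 0, 0, 0, -0.08], [0, 0, 0, 0, 0, 0, -0.08], [0, 0, 0, 0, 0, 0, -0.06], [0, 0, 0, 0, 0, 0, 0]])

```text
time: 6.45
tool_pos: [0.5506, 0.1429, 0.2394]
ee_rot: [-3.141, -0.0, 1.231]
wrist_force: [-1.8, 2.4, 0.3]
width: 0.0158
```

```bash
python3 -c "
from st import *;st()"
```

```text
time 6.45
joint_positions [0.1539 0.1259 1.2617 0.0005 1.7545 0.4938]
tool_pos [0.5506 0.1429 0.2394]
ee_rot [-3.1409 -0.0002  1.231 ]
wrist_force [-1.7887  2.3648  0.3233]
wrist_torque [ 0.4252  0.4685 -0.0113]
width 0.015828609465642195
```

Emit:
arm_command(series=[[0, 0, 0, 0, 0, 0, -0.03], [0, 0, 0, 0, 0, 0, -0.02], [0, 0, 0, 0, 0, 0, 0]])

```text
time: 6.75
tool_pos: [0.5505, 0.1429, 0.2394]
ee_rot: [-3.141, -0.0, 1.281]
wrist_force: [-1.8, 3.0, 1.4]
width: 0.016
```

```bash
python3 -c "
from st import *;st()"
```

```text
time 6.75
joint_positions [0.1539 0.1259 1.2617 0.0005 1.7546 0.4434]
tool_pos [0.5505 0.1429 0.2394]
ee_rot [-3.1408 -0.0002  1.2814]
wrist_force [-1.8035  2.9617  1.3788]
wrist_torque [0.4799 0.6621 0.0482]
width 0.01596725744923736
```

Emit:
arm_command(series=[[0, 0, 0, 0, 0, 0, -0.025], [0, 0, 0, 0, 0, 0, -0.025], [0, 0, 0, 0, 0, 0, 0]])

```text
time: 7.05
tool_pos: [0.5506, 0.1429, 0.2394]
ee_rot: [-3.141, -0.0, 1.332]
wrist_force: [-4.5, 3.3, 0.7]
width: 0.016
```

```bash
python3 -c "
from st import *;st()"
```

```text
time 7.05
joint_positions [0.1539 0.1259 1.2617 0.0005 1.7546 0.3928]
tool_pos [0.5506 0.1429 0.2394]
ee_rot [-3.1408 -0.0002  1.332 ]
wrist_force [-4.4647  3.2763  0.7111]
wrist_torque [0.4484 0.7716 0.0593]
width 0.01597054163642623
```

Emit:
arm_command(series=[[0, 0, 0, 0, 0, 0, -0.02], [0, 0, 0, 0, 0, 0, -0.02], [0, 0, 0, 0, 0, 0, 0]])

```text
time: 7.35
tool_pos: [0.5505, 0.1429, 0.2394]
ee_rot: [-3.141, -0.0, 1.37]
wrist_force: [-4.7, 3.7, -0.8]
width: 0.0157
```

```bash
python3 -c "
from st import *;st()"
```

```text
time 7.35
joint_positions [0.1538 0.1259 1.2617 0.0007 1.7547 0.3547]
tool_pos [0.5505 0.1429 0.2394]
ee_rot [-3.1407 -0.0004  1.3701]
wrist_force [-4.6631  3.6933 -0.768 ]
wrist_torque [ 0.6059  0.7718 -0.5313]
width 0.01565665706556068
```

Emit:
arm_command(series=[[0, 0, 0, 0, 0, 0, -0.015], [0, 0, 0, 0, 0, 0, 0]])

```text
time: 7.55
tool_pos: [0.5505, 0.1429, 0.2394]
ee_rot: [-3.141, -0.0, 1.385]
wrist_force: [-4.5, 3.6, 1.4]
width: 0.0157
```

Run:
```python
from st import *;import cv2
st()
I=eyes.snapshot("scene");J=eyes.snapshot("top");cv2.imwrite("pics/s3.png",np.hstack([cv2.resize(I[160:320,270:430],(400,400)),cv2.resize(J[170:330,210:370],(400,400))]))
```

```text
time 7.55
joint_positions [0.1538 0.1259 1.2617 0.0007 1.7547 0.3401]
tool_pos [0.5505 0.1429 0.2394]
ee_rot [-3.1407 -0.0004  1.3846]
wrist_force [-4.5137  3.6057  1.3638]
wrist_torque [ 0.6152  0.8281 -0.723 ]
width 0.015658176359402552
```

View pics/s3.png

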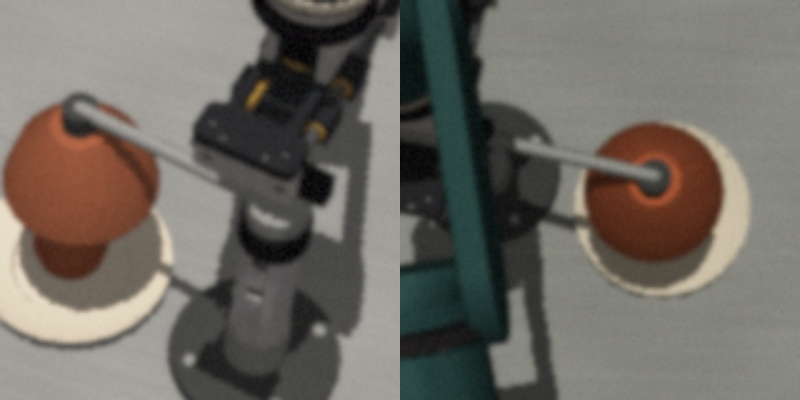

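The arm is now over the plate: shade at right crop (655,180), centred roughly over the plate. The wrist moment of −0.72 N m confirms the stop. I'll ease to a light contact, relieve the sideways force and start the lift (27 mm, below the 31 mm minimum).

Emit:
arm_command(series=[[0, 0.04, -0.06, 0, 0, 0, 0.02], [0, 0, 0, 0, 0, 0, 0], [0, 0, 0, -0.3, 0, 0, 0], [0, 0, 0, -0.4, 0, 0, 0], [0, 0, 0, -0.4, 0, 0, 0], [0, 0, 0, -0.4, 0, 0, 0], [0, 0, 0, -0.4, 0, 0, 0], [0, 0, 0, -0.4, 0, 0, 0], [0, 0, 0, -0.3, 0, 0, 0], [0, 0, 0, -0.1, 0, 0, 0], [0, 0, 0, 0, 0, 0, 0]])

```text
time: 8.75
tool_pos: [0.5505, 0.1429, 0.2674]
ee_rot: [3.14, 0.0, 1.365]
wrist_force: [1.2, 0.6, -6.3]
width: 0.0159
```

```bash
cat > ck.py <<'E'
from st import *;import cv2
from h import *
I=eyes.snapshot("scene");h=cv2.cvtColor(I,cv2.COLOR_BGR2HSV)
m=(h[...,1]>110)&(h[...,2]>60)&((h[...,0]<10)|(h[...,0]>170))
x=np.argwhere(m[235:310,350:410])+[235,350]
print("t",o["time"],"z",o["tool_pos"][2],"yaw",o["ee_rot"][2],"F",o["wrist_force"],"T",o["wrist_torque"],"w",o["width"],"red px",len(x),x.mean(0)[::-1] if len(x) else "")
E
python3 - <<'E'
from ck import *
# predicted pixels of points on +x side of tube, heights
c=eyes.get_calibration("scene")
for z in(.075,.11,.14,.17):
    X=np.array([.551+.022*.975,.1425-.022*.2,z]);p=c["mtx"]@(np.array(c["R"])@X+np.array(c["t"]));print(z,p[:2]/p[2])
cv2.imwrite("pics/s4.png",cv2.resize(I[220:320,330:420],(540,600)))
E
```

```text
t 8.75 z 0.2673565601014452 yaw 1.3654446822306032 F [ 1.1562  0.57   -6.2761] T [ 0.0416 -0.0024 -0.4394] w 0.015945688704969666 red px 0 
0.075 [369.4917 292.4717]
0.11 [371.0172 282.9679]
0.14 [372.3859 274.4403]
0.17 [373.8152 265.536 ]
```

View pics/s4.png

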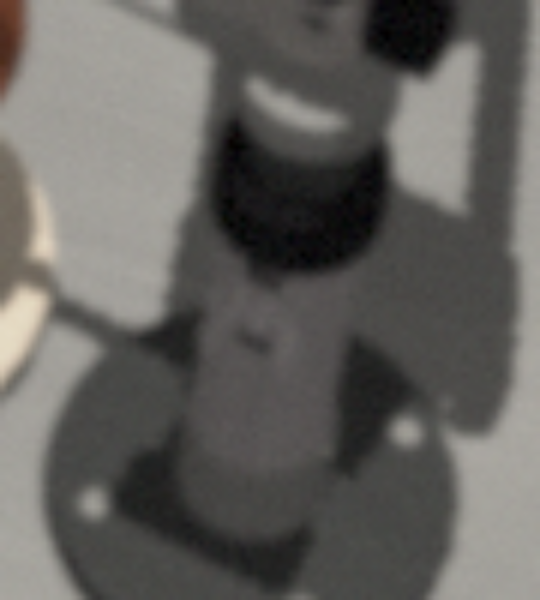

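The lower hole is at crop (255,335) → px (372.5,276), z ≈ 0.135, so a lift of ~55 mm is expected; the upper hole is at px (374,266). I'll raise to 42 mm, then go in 3 mm steps.

Emit:
arm_command(series=[[0, 0, 0, -0.3, 0, 0, 0], [0, 0, 0, -0.3, 0, 0, 0], [0, 0, 0, -0.3, 0, 0, 0], [0, 0, 0, -0.2, 0, 0, 0], [0, 0, 0, 0, 0, 0, 0]])

```text
time: 9.3
tool_pos: [0.5505, 0.1429, 0.2783]
ee_rot: [3.14, 0.0, 1.366]
wrist_force: [1.1, -0.8, -6.8]
width: 0.0161
```

```bash
python3 ck.py
```

```text
t 9.3 z 0.278320080080192 yaw 1.365505136208335 F [ 1.1086 -0.765  -6.7551] T [-0.1558 -0.0998 -0.4936] w 0.016066768165156828 red px 0
```

Emit:
arm_command(series=[[0, 0, 0, -0.1, 0, 0, 0], [0, 0, 0, -0.1, 0, 0, 0], [0, 0, 0, -0.1, 0, 0, 0], [0, 0, 0, 0, 0, 0, 0]])

```text
time: 9.75
tool_pos: [0.5505, 0.1429, 0.2807]
ee_rot: [3.141, 0.0, 1.365]
wrist_force: [2.7, -1.6, -8.5]
width: 0.0163
```

```bash
python3 ck.py
```

```text
t 9.75 z 0.28065500753833394 yaw 1.3654903871018926 F [ 2.6814 -1.5669 -8.4703] T [-0.3412 -0.3676 -0.5095] w 0.016296549596463466 red px 0
```

Emit:
arm_command(series=[[0, 0, 0, -0.1, 0, 0, 0], [0, 0, 0, -0.05, 0, 0, 0], [0, 0, 0, 0, 0, 0, 0]])

```text
time: 10.1
tool_pos: [0.5505, 0.1429, 0.2822]
ee_rot: [3.141, 0.0, 1.365]
wrist_force: [4.0, -1.8, -8.1]
width: 0.0157
```

Run:
```python
from ck import *
print(I[262:295:1,372].tolist())
```

```text
t 10.1 z 0.28216757474987186 yaw 1.365474377170124 F [ 4.0474 -1.8323 -8.0624] T [-0.4359 -0.5118 -0.4938] w 0.015711467962366485 red px 0 
[[24, 24, 26], [28, 28, 27], [39, 38, 37], [39, 37, 41], [52, 54, 56], [69, 67, 72], [81, 81, 84], [83, 84, 88], [79, 81, 84], [82, 82, 86], [78, 80, 83], [81, 81, 85], [75, 75, 78], [73, 73, 78], [57, 58, 66], [55, 54, 73], [67, 69, 83], [80, 81, 89], [83, 85, 88], [82, 85, 87], [80, 77, 83], [81, 82, 84], [80, 80, 85], [81, 79, 84], [83, 85, 87], [84, 83, 86], [80, 78, 84], [81, 81, 84], [83, 84, 86], [84, 83, 85], [79, 78, 83], [83, 84, 85], [83, 84, 88]]
```

A reddish tint at row 277 shows the button starting to appear at the lower edge of the hole. I'll keep going in small steps and relieve the sideways load.

Emit:
arm_command(series=[[0, 0, 0.05, -0.1, 0, 0, 0], [0, 0, 0, -0.1, 0, 0, 0], [0, 0, 0, 0, 0, 0, 0]])

```text
time: 10.45
tool_pos: [0.5505, 0.1429, 0.2842]
ee_rot: [-3.141, 0.0, 1.366]
wrist_force: [1.6, -2.6, -7.7]
width: 0.0157
```

```bash
cat >> ck.py <<'E'
P=I[260:290,366:380].astype(int);r=P[...,2]-P[...,:2].mean(2);w=np.clip(r-9,0,None);yy,xx=np.mgrid[260:290,366:380]
print("redness sum",w.sum().round(1),"max",r.max(),"at",(w*xx).sum()/max(w.sum(),1),(w*yy).sum()/max(w.sum(),1))
E
python3 ck.py
```

```text
t 10.45 z 0.2841762404178558 yaw 1.3657354590839468 F [ 1.6205 -2.6042 -7.729 ] T [-0.4919 -0.1015 -0.5008] w 0.015733906961186313 red px 0 
redness sum 138.0 max 31.0 at 372.0036231884058 277.09420289855075
```

Emit:
arm_command(series=[[0, 0, 0, -0.1, 0, 0, 0], [0, 0, 0, -0.1, 0, 0, 0], [0, 0, 0, 0, 0, 0, 0]])

```text
time: 10.8
tool_pos: [0.5505, 0.1429, 0.2861]
ee_rot: [-3.141, 0.0, 1.366]
wrist_force: [0.5, -3.5, -8.6]
width: 0.0156
```

```bash
python3 ck.py
```

```text
t 10.8 z 0.2861234554222999 yaw 1.3657582250113554 F [ 0.4522 -3.5421 -8.6233] T [-0.6085  0.0626 -0.4883] w 0.015551310107911895 red px 2 [372.5 277. ]
redness sum 293.5 max 41.0 at 372.175468483816 276.77512776831344
```

Emit:
arm_command(series=[[0, -0.03, 0, -0.1, 0, 0, 0], [0, 0, 0, -0.08, 0, 0, 0], [0, 0, 0, 0, 0, 0, 0]])

```text
time: 11.15
tool_pos: [0.5505, 0.143, 0.2882]
ee_rot: [-3.141, -0.0, 1.366]
wrist_force: [-1.4, -2.2, -5.9]
width: 0.016
```

```bash
python3 ck.py
```

```text
t 11.15 z 0.2882078920991417 yaw 1.3660759930406523 F [-1.4342 -2.1695 -5.9171] T [-0.5047  0.2921 -0.5134] w 0.016009809583380406 red px 4 [371.75 276.75]
redness sum 328.0 max 47.5 at 371.9496951219512 276.7881097560976
```

Emit:
arm_command(series=[[0, 0, 0, -0.08, 0, 0, 0], [0, 0, 0, 0, 0, 0, 0]])

```text
time: 11.4
tool_pos: [0.5505, 0.1429, 0.2889]
ee_rot: [-3.141, -0.0, 1.366]
wrist_force: [-1.9, -2.0, -5.9]
width: 0.0159
```

```bash
python3 ck.py; python3 -c "
import cv2
from bench import eyes
cv2.imwrite('pics/s5.png',cv2.resize(eyes.snapshot('scene')[255:295,350:395],(675,600)))"
```

```text
t 11.4 z 0.28893560571809973 yaw 1.3660799070796905 F [-1.8995 -2.003  -5.8755] T [-0.4433  0.4571 -0.5099] w 0.015866676040674675 red px 3 [372.     276.6667]
redness sum 335.0 max 46.5 at 371.95671641791046 276.7492537313433
```

View pics/s5.png

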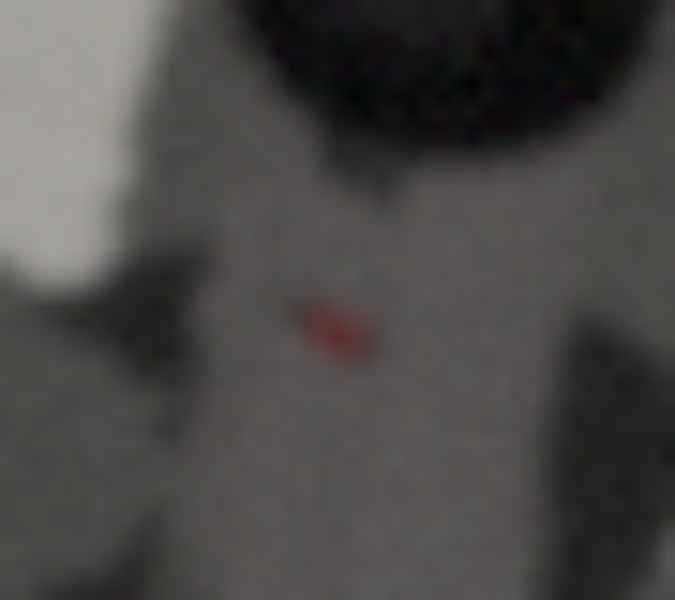

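The red button fills the lower hole at crop (335,325) but does not clearly stand proud yet. I'll continue in tiny steps.

Emit:
arm_command(series=[[0, 0, 0, -0.08, 0, 0, 0], [0, 0, 0, 0, 0, 0, 0]])

```text
time: 11.7
tool_pos: [0.5505, 0.1429, 0.2899]
ee_rot: [-3.141, -0.0, 1.366]
wrist_force: [-2.8, -2.1, -4.0]
width: 0.0159
```

```bash
python3 ck.py
```

```text
t 11.7 z 0.28987372649343834 yaw 1.3660014085585137 F [-2.8212 -2.1185 -3.9675] T [-0.333   0.6653 -0.497 ] w 0.01585751028510839 red px 4 [371.75 276.75]
redness sum 418.5 max 52.5 at 371.81959378733575 276.81481481481484
```

Emit:
arm_command(series=[[0, 0, 0, -0.05, 0, 0, 0], [0, 0, 0, 0, 0, 0, 0]])

```text
time: 11.95
tool_pos: [0.5505, 0.1429, 0.2902]
ee_rot: [-3.141, -0.0, 1.366]
wrist_force: [-3.2, -0.0, -5.5]
width: 0.016
```

```bash
python3 ck.py
```

```text
t 11.95 z 0.29022436156912856 yaw 1.365990829806877 F [-3.2469 -0.0206 -5.4934] T [-0.3176  0.7151 -0.5349] w 0.015985448485923114 red px 4 [371.75 276.75]
redness sum 428.5 max 54.0 at 371.71528588098016 276.7666277712952
```

Emit:
arm_command(series=[[0, 0, -0.03, -0.07, 0, 0, 0], [0, 0, 0, 0, 0, 0, 0]])

```text
time: 12.2
tool_pos: [0.5505, 0.1429, 0.2909]
ee_rot: [3.141, -0.0, 1.366]
wrist_force: [-3.1, -1.2, -3.8]
width: 0.0157
```

```bash
python3 ck.py
```

```text
t 12.2 z 0.29088496512431916 yaw 1.3658724603902983 F [-3.1369 -1.2043 -3.8026] T [-0.2026  0.7039 -0.4471] w 0.015690514879187274 red px 7 [371.5714 276.7143]
redness sum 489.5 max 55.0 at 371.6179775280899 276.81920326864144
```

Emit:
arm_command(series=[[0, 0, 0, -0.07, 0, 0, 0], [0, 0, 0, 0, 0, 0, 0]])

```text
time: 12.45
tool_pos: [0.5505, 0.1429, 0.2917]
ee_rot: [3.141, -0.0, 1.366]
wrist_force: [-2.6, -1.5, -4.1]
width: 0.0158
```

```bash
python3 ck.py
```

```text
t 12.45 z 0.2917091299735265 yaw 1.3659003269482184 F [-2.5971 -1.4573 -4.137 ] T [-0.2321  0.6786 -0.4857] w 0.015781458789868273 red px 17 [370.8824 277.5882]
redness sum 1116.0 max 73.5 at 370.8086917562724 277.68862007168457
```

Redness doubled (490 → 1116) and moved down and outward, so the button has popped at ~52 mm lift in the lower hole. I'll ease down in small steps and take off the stop torque.

Emit:
arm_command(series=[[0, 0, -0.02, 0.07, 0, 0, 0.015], [0, 0, 0, 0.07, 0, 0, 0.01], [0, 0, 0, 0, 0, 0, 0]])

```text
time: 12.8
tool_pos: [0.5506, 0.1429, 0.2915]
ee_rot: [3.139, -0.001, 1.341]
wrist_force: [-2.4, -1.9, 3.0]
width: 0.0159
```

```bash
python3 ck.py
```

```text
t 12.8 z 0.2914573132114387 yaw 1.3413026274606845 F [-2.352  -1.868   2.9821] T [-0.3633  0.8754  0.0048] w 0.015887596393170042 red px 16 [370.8125 277.6875]
redness sum 1098.0 max 75.0 at 370.78688524590166 277.71311475409834
```

Emit:
arm_command(series=[[0, 0, 0, 0.07, 0, 0, 0], [0, 0, 0, 0, 0, 0, 0]])

```text
time: 13.05
tool_pos: [0.5506, 0.1429, 0.2912]
ee_rot: [3.139, -0.001, 1.341]
wrist_force: [-4.2, -1.0, 5.1]
width: 0.0156
```

```bash
python3 ck.py
```

```text
t 13.05 z 0.29121642016839405 yaw 1.3411673358571699 F [-4.1919 -1.0004  5.0947] T [-0.3496  1.0199  0.0058] w 0.015595406099517732 red px 19 [370.8421 277.8421]
redness sum 1156.5 max 78.0 at 370.72287073065286 277.8071768266321
```

The weight is on the button (Fz +5 N, lamp stopped sinking). I'll bring the vertical force near zero and let go.

Emit:
arm_command(series=[[0, 0, -0.04, -0.1, 0, 0, 0], [0, 0, 0, 0, 0, 0, 0]])

```text
time: 13.3
tool_pos: [0.5506, 0.1429, 0.2913]
ee_rot: [3.139, -0.001, 1.341]
wrist_force: [-0.3, -2.2, 5.6]
width: 0.0163
```

```bash
python3 ck.py
```

```text
t 13.3 z 0.2913300494954596 yaw 1.3408579194330241 F [-0.3161 -2.1543  5.5799] T [-0.3745  0.6474  0.0776] w 0.016322754719258124 red px 17 [370.8824 277.5882]
redness sum 1127.5 max 77.0 at 370.7733924611973 277.7206208425721
```

Emit:
arm_command(series=[[0.25, 0, 0, 0, 0, 0, 0], [0.25, 0, 0, 0, 0, 0, 0], [0.5, 0, 0, 0, 0, 0, 0], [0.5, 0, 0, 0, 0, 0, 0], [0.5, 0, 0, 0, 0, 0, 0], [0.5, 0, 0, 0, 0, 0, 0]])

```text
time: 13.95
tool_pos: [0.5499, 0.143, 0.29]
ee_rot: [-3.141, -0.0, 1.341]
wrist_force: [0.0, -0.4, 0.6]
width: 0.0467
```

```bash
python3 ck.py
```

```text
t 13.95 z 0.29003398822970283 yaw 1.3409217853756954 F [ 0.0432 -0.4286  0.6428] T [-0.0892  0.0355 -0.0193] w 0.04669611234497169 red px 17 [370.8824 277.5882]
redness sum 1117.0 max 80.0 at 370.79409131602506 277.69606087735
```

Released, and the lamp is holding. I'll retreat straight up, then clear to the side toward the robot.

Emit:
arm_command(series=[[0.5, 0, 0, -1, 0, 0, 0], [0.5, 0, 0, -2, 0, 0, 0], [0.5, 0, 0, -3, 0, 0, 0], [0.5, 0, 0, -3, 0, 0, 0], [0.5, 0, 0, -3, 0, 0, 0], [0.5, 0, -3, 0, 0, 0, 0], [0.5, 0, -4, 0, 0, 0, 0], [0.5, 0, -4, 0, 0, 0, 0], [0.5, 0, -4, 0, 0, 0, 0], [0.5, 0, -2, 0, 0, 0, 0], [0.5, 0, 0, 0, 0, 0, 0], [0.5, 0, 0, 0, 0, 0, 0]])

```text
time: 15.2
tool_pos: [0.3846, 0.1817, 0.4111]
ee_rot: [3.139, -0.001, 1.341]
wrist_force: [-0.5, 0.5, -0.6]
width: 0.0471
```

```bash
python3 ck.py
python3 - <<'E'
import cv2,numpy as np
from bench import eyes
I=eyes.snapshot('scene');J=eyes.snapshot('top')
D=np.hstack([cv2.resize(I,(400,300)),cv2.resize(J,(400,300))]);Z=np.hstack([cv2.resize(I[160:310,270:470],(400,300)),cv2.resize(I[250:295,345:405],(400,300))])
cv2.imwrite('pics/s6.png',np.vstack([D,Z]))
S=cv2.imread('pics/scene0.png')
for n,(x0,y0,x1,y1) in dict(bottlesmug=(110,145,220,300),mill=(430,310,480,385),plate=(250,225,330,305),turner=(470,225,500,310)).items():
    print(n,cv2.phaseCorrelate(np.float64(S[y0:y1,x0:x1].mean(2)),np.float64(I[y0:y1,x0:x1].mean(2))))
E
```

```text
t 15.2 z 0.4110936662946101 yaw 1.341128587107459 F [-0.5014  0.4687 -0.569 ] T [-0.071   0.0163  0.0175] w 0.04705091235047389 red px 20 [370.75 277.75]
redness sum 2300.0 max 142.5 at 370.6117391304348 277.7413043478261
bottlesmug ((0.014881009501422682, 0.031021244039834528), 1.0220369749337994)
mill ((0.12977824718138464, 0.48759207299033847), 1.1065169521422493)
plate ((-0.026363972689665616, 0.0570723579582193), 0.36652023429156017)
turner ((-0.06065867022399907, -0.08289565441250346), 1.029643889420818)
```

View pics/s6.png

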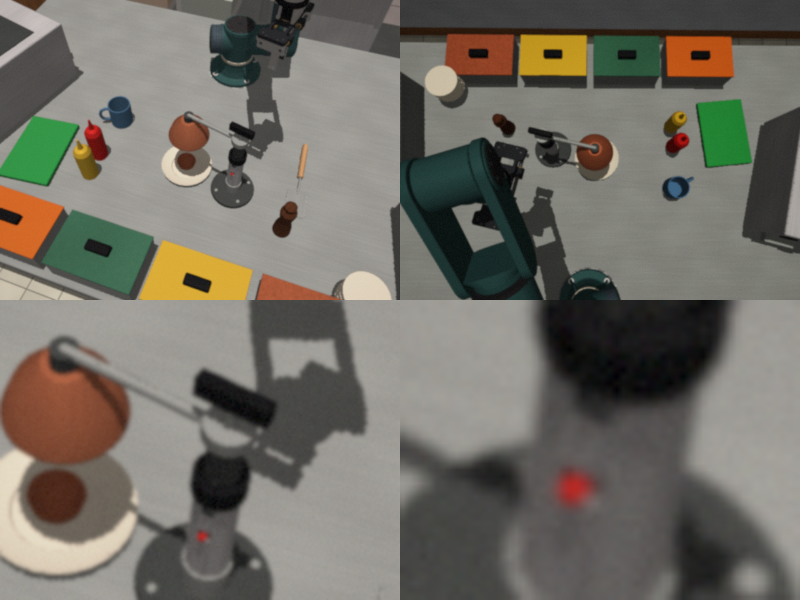

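The picture shows the lamp raised over the plate, the red button proud in the lower hole (lower-right crop, (573,487)) with the upper hole empty above it, the other things in place and the gripper clear. I'll hand in.

```bash
python3 -c "
from bench import job;print(job.close_job())"
```

```text
the job is handed in; nothing more can be done
None
```

The lamp is latched over the plate with the red button through the lower hole, and I handed the job in at about 15 s of the 51 s allowed.

- **What I did:** I gripped the black bar and swung the lamp about 0.8 rad until the stop showed as a wrist moment of roughly 0.7 N m. I then raised it in small steps until the button popped at about 52 mm of lift. I eased the weight down onto the button, let go and backed the arm away.
- **Latch:** After release and retreat, the button was still standing out of the lower hole, at the same place in the image. The upper hole was empty.
- **Forces:** The downward push while resting the lamp on the button was about 5.6 N at the wrist. I estimate 10–11 N on the button with the lamp's weight added, against its 20 N limit. I raised the gripper a little to take that push off, but it still read 5.6 N when I opened the fingers.
- **Surroundings:** In the scene camera the bottles, mug, turner and plate were within 0.1 pixel of where they started. The pepper mill check gave about 0.5 pixel. Nothing went near the mill and it looks unmoved, so I put that down to changed shadows. The plate match was weak because the lamp now covers part of it, but the plate and ramekin look in place in the last picture.

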